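# Stir the mill charge and lock the bowl

### The job

Take the stirrer from its fork and stir the lumps in the mill bowl round and round with its rod, until every one of the five lumps lies at least half its own width from where it was, with none spilt. Then hang the stirrer upright by its collar back in the fork, and after that lock the mill by turning its black knob clockwise until it clicks past its detent and stays there. Use only the stirrer on the lumps, and leave the tray, the jar and the steel disc where they stand.

Things in the scene. Friction and masses are not known exactly. Their poses are not given: they have to be found in the camera images.
- mill: bench mill head, fixed: a grey box 200 x 380 x 60 mm high. Origin at the centre of its underside, x across its depth, y along its length. On top an open round steel bowl (centre at y +90 mm: inner radius 68 mm at the floor, 74 mm at the rim; wall 4 mm; floor 65 mm and rim 105 mm above the table) and a black lock knob (axis at y -95 mm).
- bowl_floor (a point): centre of the bowl's inner floor; z up, x and y as the mill's
- lock_grip (a point): grip point of the black lock knob, on its axis, 100 mm above the table. The knob is a disc of radius 38 mm (its top 76 mm above the table) carrying an upright bar grip 72 mm long, 16 mm thick and 40 mm high (top at 116 mm). This frame turns with the knob: x along the bar, y across it, z up.
- lock (a joint): angle of the lock knob, rad, growing as it turns clockwise seen from above; at 0 its bar would lie along the mill's x. It rests open near 0.15; a stiff spring detent (about 0.25 N m) peaks near 0.75; once past it the knob snaps by itself into its notch at 1.35 and stays (stop at 1.5). Let go before the peak, it springs back.
- stand: fixed steel stand: base plate 110 x 110 x 10 mm, origin at its underside centre; a post 110 mm tall at x +42 mm carries a level fork 8 mm thick, top 120 mm above the table: two prongs 18 mm wide along x, from x -39 to +38 mm, with a slot 26 mm wide between them, open towards -x and closed at x +25 mm.
- fork (a point): middle of the fork's slot, level with the top of the prongs; x points along the slot to its closed end, z up
- stirrer: stirrer, 156 mm long, 0.16 kg, at the start hanging upright in the fork by its collar. Origin at the centre of the collar's underside, z up along the rod: below it a steel rod of 12 mm diameter and 100 mm length; the collar is a disc of radius 24 mm, 6 mm thick; above it a wooden handle block 24 mm (x) by 36 mm (y) by 50 mm high.
- stirrer_grip (a point): middle of the stirrer's handle block, 34 mm above the collar's underside; axes as the stirrer's
- stirrer_tip (a point): lower end of the stirrer's rod, 100 mm below the collar's underside
- lump0: one of five loose angular grey lumps of alloy, about 30 mm across and 26 to 30 mm high, lying in one layer in a close ring about 34 mm from the middle of the bowl, with room for a rod (about 15 mm radius) in the middle of the ring. Origin at the underside.
- lump1: another of the five lumps, as lump0
- lump2: another of the five lumps, as lump0
- lump3: another of the five lumps, as lump0
- lump4: another of the five lumps, as lump0
- tray: bystander: dark steel tray 160 x 120 x 28 mm heaped with lumps; origin under its centre
- jar: bystander: white closed jar, 84 mm diameter, 100 mm high; origin under its centre
- puck: bystander: dark steel disc of 100 mm diameter and 28 mm thickness with a small boss; origin under its centre

How it is judged:
By the outcome, as a careful person would: the job done as asked, in the order asked, and still so for the second after the job is handed in, with the robot touching nothing.
It also fails if it takes over 72 s, if anything falls off the work surface, if the arm or the gripper's body presses on something with over 40 N, if the wrist force passes 120 N, or if a joint passes its speed limit or range.

### The arm

A 6-joint arm with a two-finger parallel gripper is mounted at the origin on the work surface. World frame = base frame: x ahead of the robot, y to its left, z up, the work surface at z = 0. Lengths are in m, angles in degrees, forces in N, time in s.
With the tool pointing down it reaches from about 0.425 to 1.125 m from the base axis. Payload 14.9 kg.
Tool frame: the origin (TCP) lies on the centre line of the jaws, within the pads' length; the fingertips stand 19 mm ahead of it and the grasp point (between the pads) is the TCP; z points along the fingers, y is the line along which they close (so a half turn about z gives the same grasp; the last joint's range is limited). The gripper opens to 91 mm and grips with 3 to 60 N. Pads are 32 mm wide; open, the fingers measure 118 mm over their backs; the gripper's body (76 mm by 178 mm) begins 60 mm behind the grasp point.
Start: joints at [-77.252, 21.709, 99.362, -0, 58.929, -1.908], TCP at [0.177, -0.677, 0.233] pointing down, gripper open.
Joint ranges: [-158.91, 158.91], [-42.39, 125.64], [0.06, 152.35], [-60.88, 240.88], [17.5, 164.5], [-176.32, 176.32]. Speed limits (degrees/s): [108.29, 108.29, 136.94, 180, 180, 180].

### API

Orientations are given as a 3x3 rotation matrix whose columns are the frame's x, y, z axes.
In Python, from bench import state, vision, bot gives the robot as it stands.
- The arm moves only by the tool apply_moves, never from a script. Its arguments are lists of equal length, an entry for each row: "fingers": the opening, from 0 (shut) to 1 (fully open); "travel": the shift along the world's x, y, z in mm, a list of three; "angular": the turn, a rotation vector about the world's x, y, z in degrees, a list of three. A call has 1 to 8 rows; each row shifts and turns the commanded pose from where the row before left it; what a row does not reach is not made up. A row lasts 1/12 s, in which the tool goes at most 41.7 mm and 7.16 degrees, less where a joint would pass 70% of its speed; a pose out of reach is approached as far as the arm can. A call is refused whole if a number of a shift passes 41.7 or a number of a turn 7.16, either way. A call with a gripper value outside its range is refused whole. The fingers move at their own pace and stop on an object; the grip force is fixed at half the most. Time passes only in rows, so rows that do not move let the fingers close. It gives the time, the measured TCP pose, the force, the opening and the grip force at its end, in the units of the state.
- state(): the state, without advancing time (a new reading comes with each control period).
- vision.snapshot(name): name is "side" or "top" or "wrist"; returns (picture, depth): 420x560x3 uint8, red, green, blue; 420x560 float32, m along the optical axis (not along the pixel's ray), 0 where there is no reading.
- vision.camera_info(name): a dict with "intrinsics" (3x3 intrinsics, pixels), "dist" ([k1, k2, p1, p2, k3] as OpenCV has them; the pictures are not rectified), "R" (3x3) and "t" (3): a world point X has camera coordinates R X + t; the wrist camera has in their place "T_tool_cam" (4x4, takes a point from camera to tool coordinates, whose origin is the TCP and whose axes are the flange's). Camera axes: x right, y down, z forward; pixel columns grow to the right and rows downward; lengths in m; the calibration is good to about 2 mm. A picture is of the moment at which its call begins: read the wrist's pose just before it. camera_info takes no time and is no camera call.
- bot.hand_in(): hands the job in; it is judged then, once.
The state is a dict: "t": time; "joint_pos": joint angles; "joint_velocities": joint speeds; "joint_efforts": joint torques, N m; "position": TCP position; "tcp_rot": TCP orientation; "contact_force": force on the tool from outside, world axes, zero at the start; "moment": the same for the moment, N m; "opening": opening from 0.0 (shut) to 1.0 (fully open); "gripper_force": force on a finger pad.
Only numpy, scipy, OpenCV 4.12 (cv2) and the standard library are available. Lean on these libraries where they do the work, as an engineer would, in place of code of your own. Each camera call takes 0.05 s, during which the arm holds its last target. There are 200 camera calls.

## Working session

There is one attempt and no reset: what is moved stays moved. The work goes in short steps, Python scripts to look and compute and a tool call to move; the robot and the scene stay as the last step left them, time stands still between calls to the robot, and variables do not carry over. Pictures are saved under pics/ and viewed, at most 10 in all, crops included, and the job is handed in when it is done.

Besides the shell and the picture viewer there is one more tool, called after "Request:" as name(argument=value, ...) on one line, values as JSON. apply_moves: Moves the arm, as the interface text tells. Its arguments: {"type":"object","properties":{"fingers":{"type":"array"},"travel":{"type":"array"},"angular":{"type":"array"}},"required":["fingers","travel","angular"]}

```bash
ls; mkdir -p pics
python3 - <<'E'
from bench import state, vision, bot
import cv2, numpy as np
for n in ("top","side"):
    p,d=vision.snapshot(n); cv2.imwrite(f"pics/{n}0.png",p[:,:,::-1]); np.save(f"pics/{n}0.npy",d)
    print(n,vision.camera_info(n))
print(vision.camera_info("wrist")); s=state(); print(s)
E
```

```text
pics
top {'intrinsics': array([[433.26740562,   0.        , 278.28678849],
       [  0.        , 433.26740562, 209.05760531],
       [  0.        ,   0.        ,   1.        ]]), 'dist': array([-0.09751676,  0.        ,  0.        ,  0.        ,  0.        ]), 'R': array([[-0.01852072, -0.99964704,  0.01904657],
       [-0.9947718 ,  0.01651021, -0.10077935],
       [ 0.10042932, -0.0208135 , -0.99472647]]), 't': array([-0.00684645,  0.61423252,  1.22957617])}
side {'intrinsics': array([[487.44758971,   0.        , 283.89305533],
       [  0.        , 487.44758971, 212.4354829 ],
       [  0.        ,   0.        ,   1.        ]]), 'dist': array([-0.05646461,  0.        ,  0.        ,  0.        ,  0.        ]), 'R': array([[-0.99565429, -0.09292987,  0.00604701],
       [-0.07556998,  0.76829993, -0.63561341],
       [ 0.05442155, -0.63330819, -0.77198383]]), 't': array([0.63102006, 0.12633996, 1.33360351])}
{'intrinsics': array([[367.34537377,   0.        , 284.73315858],
       [  0.        , 367.34537377, 203.71675729],
       [  0.        ,   0.        ,   1.        ]]), 'dist':
[... 550 characters left out ...]
01, -1.90838494e+00]), 'joint_velocities': array([ 0.05050375, -0.05823306, -0.02985408,  0.00170364, -0.0812081 ,
       -0.07867763]), 'joint_efforts': array([ 1.96324712e-03, -7.65038323e+01, -4.35296166e+01,  6.52600802e-02,
        3.98536515e-02, -4.05718185e-05]), 'position': array([ 0.17703398, -0.67690771,  0.23235126]), 'tcp_rot': array([[ 9.67463641e-01,  2.53010006e-01, -2.02752161e-04],
       [ 2.53010082e-01, -9.67463164e-01,  9.61211296e-04],
       [ 4.70408284e-05, -9.81235320e-04, -9.99999517e-01]]), 'contact_force': array([-0.9768511 ,  0.36628502, -0.29611109]), 'moment': array([-0.02712285, -0.02767677,  0.02468325]), 'gripper_force': 0.0, 'opening': 0.9959631920846892}
```

View pics/top0.png

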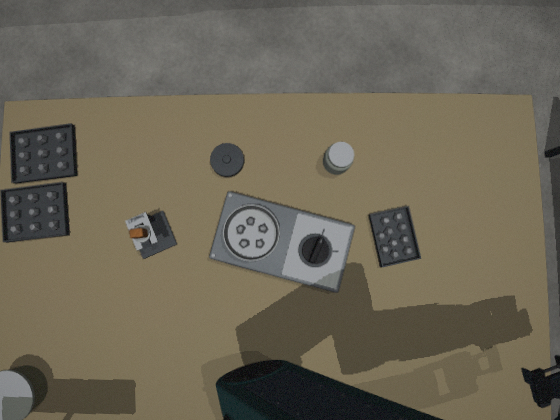

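View pics/side0.png

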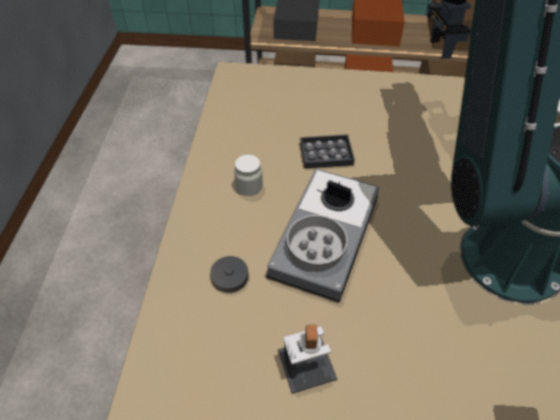

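Top view: stirrer handle at (138,232), bowl centre (251,231), knob (316,249), puck (227,160), jar (340,157), tray (394,236). Side view: stirrer (311,340), bowl (317,243), knob (338,193).

```bash
cat > h.py <<'E'
import numpy as np, cv2
from bench import state, vision, bot
def cloud(name,d=None,pose=None):
    """world XYZ (H,W,3) and picture"""
    c=vision.camera_info(name); p=None
    if name=="wrist":
        s=pose or state(); R0=np.array(s["tcp_rot"]); t0=np.array(s["position"])
    if d is None: p,d=vision.snapshot(name)
    H,W=d.shape; uv=np.stack(np.meshgrid(np.arange(W),np.arange(H)),-1).reshape(-1,1,2).astype(np.float64)
    n=cv2.undistortPoints(uv,c["intrinsics"],c["dist"]).reshape(H,W,2)
    X=np.dstack([n*d[...,None],d])
    if name=="wrist":
        T=c["T_tool_cam"]; X=X@T[:3,:3].T+T[:3,3]; X=X@R0.T+t0
    else: X=(X-c["t"])@c["R"]
    X[d<=0]=np.nan
    return X,p
def project(name,P):
    c=vision.camera_info(name); r,_=cv2.Rodrigues(c["R"])
    return cv2.projectPoints(np.array(P,float).reshape(-1,3),r,c["t"],c["intrinsics"],c["dist"])[0].reshape(-1,2)
E
python3 - <<'E'
from h import *
for n in("top","side"):
    d=np.load(f"pics/{n}0.npy"); X,_=cloud(n,d); im=cv2.imread(f"pics/{n}0.png").astype(int)
    b,g,r=im[...,0],im[...,1],im[...,2]
    print(n,"table z",np.nanmedian(X[300:340,20:180,2]) if n=="top" else np.nanmedian(X[330:400,180:260,2]))
    roi=(X[...,0]>.45)&(X[...,0]<1.0)&(X[...,1]>-.5)&(X[...,1]<.6)
    org=roi&(r>120)&(b<60)&(r-b>80)&(X[...,2]>.12)
    q=X[org]; print("handle",len(q),np.median(q,0),q.min(0),q.max(0))
    m=roi&(abs(X[...,2]-.06)<.006); 
    k,l,st,c=cv2.connectedComponentsWithStats(m.astype(np.uint8)); i=1+np.argmax(st[1:,4]); q=X[l==i]
    rect=cv2.minAreaRect((q[:,:2]*1000).astype(np.float32)); print("mill",rect,np.median(q[:,2]))
    kn=roi&(X[...,2]>.09)&(X[...,2]<.125)
    k,l,st,c=cv2.connectedComponentsWithStats(kn.astype(np.uint8))
    for i in range(1,k):
        if st[i,4]>15: q=X[l==i]; print("high",st[i,4],c[i],q.mean(0),cv2.minAreaRect((q[:,:2]*1000).astype(np.float32)))
    sb=roi&(X[...,1]>.15)&(X[...,2]>.005)&(X[...,2]<.02); q=X[sb]
    if len(q): print("base",len(q),cv2.minAreaRect((q[:,:2]*1000).astype(np.float32)))
E
```

```text
top table z -0.00044753963840405987
handle 53 [0.54350438 0.35124681 0.17558048] [0.53598661 0.33904175 0.170963  ] [0.55384473 0.3649016  0.18084702]
mill ((519.8408203125, -26.590545654296875), (379.95343017578125, 197.40248107910156), 73.90398406982422) 0.06001264794058378
high 511 [340.83757339 154.43639922] [ 0.75828756 -0.19458713  0.09907704] ((758.8360595703125, -195.29827880859375), (69.12197875976562, 71.43096923828125), 89.28470611572266)
high 405 [250.10864198 231.37530864] [0.54714658 0.0619403  0.10141892] ((544.3467407226562, 59.49949645996094), (152.8979034423828, 150.437255859375), 88.8531723022461)
high 358 [142.40502793 224.97765363] [0.56795414 0.35266187 0.11955633] ((553.5831298828125, 355.797119140625), (88.7623291015625, 61.953163146972656), 23.45304298400879)
high 23 [262.43478261 228.13043478] [0.55573963 0.02828195 0.09283777] ((555.3167724609375, 28.021146774291992), (16.94987678527832, 12.236395835876465), 32.63996887207031)
high 20 [240.15 228.75] [0.55508367 0.08963046 0.09261   ] ((555.1658325195312, 89.443603515625), (11.844963073730469, 13.5897674560
[... 151 characters left out ...]
6708984, 26.28229331970215), 17.270841598510742)
high 168 [316.32142857 249.95833333] [ 0.49297155 -0.11663413  0.11328842] ((492.6136779785156, -117.60433959960938), (16.250043869018555, 68.13638305664062), 64.53775024414062)
high 31 [243.5483871  243.25806452] [0.51506211 0.08070883 0.09306941] ((514.4075317382812, 80.94801330566406), (19.3542423248291, 13.761140823364258), 88.95658111572266)
base 1230 ((712.3976440429688, 375.0919189453125), (522.9798583984375, 448.62103271484375), 0.3248247802257538)
side table z 0.0013381423999047099
  return _methods._mean(a, axis=axis, dtype=dtype,
  ret = um.true_divide(
Traceback (most recent call last):
ValueError: zero-size array to reduction operation minimum which has no identity
```

Run:
```python
import numpy as np
N=32
a=np.radians(np.linspace(-75.35,32.9,N+1)); r=np.linspace(.6997,.647,N+1)
P=np.c_[r*np.cos(a),r*np.sin(a)]*1000
Q=np.round(P); Q[0]=P[0].round()
D=np.diff(Q,axis=0); 
for k in range(0,N,8): print([[int(x),int(y),15 if k==0 else 0] for x,y in D[k:k+8]])
```

```text
[[39, 13, 15], [38, 16, 15], [37, 17, 15], [36, 20, 15], [35, 22, 15], [33, 24, 15], [32, 25, 15], [30, 28, 15]]
[[28, 29, 0], [27, 30, 0], [24, 32, 0], [23, 33, 0], [20, 35, 0], [18, 35, 0], [17, 37, 0], [14, 37, 0]]
[[11, 38, 0], [10, 39, 0], [7, 39, 0], [5, 39, 0], [2, 39, 0], [0, 39, 0], [-2, 39, 0], [-4, 39, 0]]
[[-7, 39, 0], [-9, 37, 0], [-11, 37, 0], [-13, 37, 0], [-16, 35, 0], [-17, 34, 0], [-20, 34, 0], [-21, 31, 0]]
```

Request:
apply_moves(fingers=[1,1,1,1,1,1,1,1], travel=[[39,13,4],[38,16,4],[37,17,4],[36,20,4],[35,22,4],[33,24,4],[32,25,4],[30,28,4]], angular=[[0,0,3.38],[0,0,3.38],[0,0,3.38],[0,0,3.38],[0,0,3.38],[0,0,3.38],[0,0,3.38],[0,0,3.38]])

```text
t: 0.77
position: [0.4586, -0.5109, 0.2649]
tcp_rot: [[0.745, 0.667, -0.0], [0.667, -0.745, 0.0], [0.0, -0.0, -1.0]]
contact_force: [0.7, -0.9, -0.6]
opening: 1.0
gripper_force: 0.0
```

Request:
apply_moves(fingers=[1,1,1,1,1,1,1,1], travel=[[28,29,4],[27,30,4],[24,32,4],[23,33,4],[20,35,4],[18,35,4],[17,37,4],[14,37,4]], angular=[[0,0,3.38],[0,0,3.38],[0,0,3.38],[0,0,3.38],[0,0,3.38],[0,0,3.38],[0,0,3.38],[0,0,3.38]])

```text
t: 1.43
position: [0.6288, -0.2423, 0.2968]
tcp_rot: [[0.36, 0.933, -0.0], [0.933, -0.36, 0.0], [0.0, -0.0, -1.0]]
contact_force: [-0.3, -0.6, 0.1]
opening: 0.998
gripper_force: 0.0
```

Request:
apply_moves(fingers=[1,1,1,1,1,1,1,1], travel=[[11,38,4],[10,39,4],[7,39,4],[5,39,4],[2,39,4],[0,39,4],[-2,39,4],[-4,39,4]], angular=[[0,0,3.38],[0,0,3.38],[0,0,3.38],[0,0,3.38],[0,0,3.38],[0,0,3.38],[0,0,3.38],[0,0,3.38]])

```text
t: 2.1
position: [0.6567, 0.0687, 0.3288]
tcp_rot: [[-0.104, 0.995, -0.0], [0.995, 0.104, -0.0], [-0.0, -0.0, -1.0]]
contact_force: [-0.1, -0.8, 0.7]
opening: 1.002
gripper_force: 0.0
```

Request:
apply_moves(fingers=[1,1,1,1,1,1,1,1], travel=[[-7,39,4],[-9,37,4],[-11,37,4],[-13,37,4],[-16,35,4],[-17,34,4],[-20,34,4],[-21,31,4]], angular=[[0,0,3.38],[0,0,3.38],[0,0,3.38],[0,0,3.38],[0,0,3.38],[0,0,3.38],[0,0,3.38],[0,0,3.38]])

```text
t: 2.77
position: [0.5419, 0.3524, 0.3608]
tcp_rot: [[-0.544, 0.839, -0.0], [0.839, 0.544, -0.0], [0.0, -0.0, -1.0]]
contact_force: [0.8, 0.3, -0.3]
opening: 1.004
gripper_force: 0.0
```

Request:
apply_moves(fingers=[1,1], travel=[[0,0,0],[0,0,0]], angular=[[0,0,0],[0,0,0]])

```text
t: 2.93
position: [0.5421, 0.3521, 0.3609]
tcp_rot: [[-0.544, 0.839, -0.0], [0.839, 0.544, -0.0], [-0.0, -0.0, -1.0]]
contact_force: [-0.1, 0.9, 0.1]
opening: 0.997
gripper_force: 0.0
```

Run:
```python
from h import *
s=state(); X,p=cloud("wrist"); np.savez("pics/w1.npz",X=X,p=p); cv2.imwrite("pics/w1.png",p[:,:,::-1])
print(s["t"],s["position"],s["tcp_rot"],s["joint_pos"],s["contact_force"])
```

```text
2.9333 [0.5420575  0.35208545 0.36087902] [[-5.44113475e-01  8.39011629e-01 -1.12819571e-04]
 [ 8.39011637e-01  5.44113468e-01 -8.77290913e-05]
 [-1.22190796e-05 -1.42391514e-04 -9.99999990e-01]] [ 3.09397021e+01  9.90298139e+00  1.00574546e+02 -1.05444050e-03
  6.95306011e+01 -2.02403138e+00] [-0.07531898  0.90261054  0.12761867]
```

View pics/w1.png

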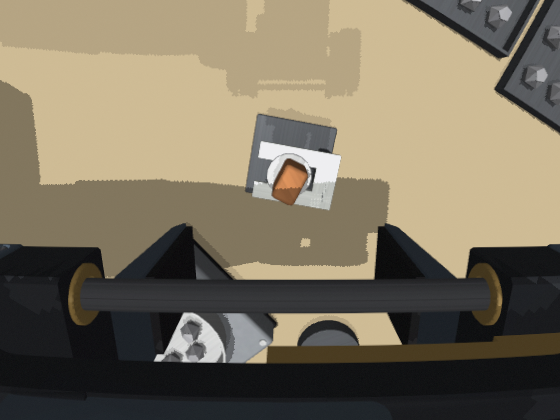

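Wrist view: handle at (290,180), collar around it, white fork spans (258,145)–(340,155)–(330,210), dark slot remainder at (312,180) with the closed end to the right.

```bash
python3 - <<'E'
from h import *
f=np.load("pics/w1.npz"); X=f["X"]; p=f["p"].astype(int)
roi=np.zeros(X.shape[:2],bool); roi[100:225,235:350]=1
z=X[...,2]
def rc(m,n):
    m=cv2.morphologyEx(m.astype(np.uint8),cv2.MORPH_OPEN,np.ones((2,2)))>0
    q=X[m]; print(n,len(q),np.median(q[:,2]),cv2.minAreaRect((q[:,:2]*1000).astype(np.float32)), (q[:,:2].min(0)+q[:,:2].max(0))/2)
rc(roi&(abs(z-.1755)<.008),"handle top")
rc(roi&(abs(z-.120)<.003),"fork")
rc(roi&(abs(z-.126)<.003),"collar")
rc(roi&(abs(z-.010)<.004),"base")
h,e=np.histogram(z[roi],bins=np.arange(-.01,.2,.003)); print([(round(a,3),int(b)) for a,b in zip(e,h) if b>15])
# pixel->xy of tight landmarks at z=.12
for u,v in[(258,145),(340,155),(330,210),(253,190),(311,168),(315,190),(304,168)]: print(u,v,X[v,u])
# dark slot
dark=roi&(p.sum(2)<150)&(np.indices(z.shape)[1]>300)&(np.indices(z.shape)[0]>165)
print("dark slot px",np.argwhere(dark).mean(0))
E
python3 - <<'E'
import cv2
a=cv2.imread("pics/w1.png")[100:225,235:350]; cv2.imwrite("pics/w1c.png",cv2.resize(a,None,fx=5,fy=4.8,interpolation=cv2.INTER_NEAREST))
E
```

```text
handle top 957 nan ((561.2012939453125, 334.06793212890625), (27.737150192260742, 81.82874298095703), 23.396141052246094) [nan nan]
fork 1383 nan ((567.1429443359375, 345.2625732421875), (111.33769226074219, 93.89251708984375), 23.148656845092773) [nan nan]
collar 282 0.12827549320079487 ((551.50537109375, 360.3620300292969), (75.17218780517578, 64.83370208740234), 10.562080383300781) [0.5545554  0.36035218]
base 2474 nan ((550.1306762695312, 353.0606384277344), (111.57715606689453, 110.26097869873047), 23.035795211791992) [nan nan]
[(np.float64(-0.001), 1738), (np.float64(0.002), 5492), (np.float64(0.005), 49), (np.float64(0.008), 117), (np.float64(0.011), 2432), (np.float64(0.014), 213), (np.float64(0.116), 42), (np.float64(0.119), 574), (np.float64(0.122), 1913), (np.float64(0.125), 136), (np.float64(0.128), 419), (np.float64(0.146), 19), (np.float64(0.152), 16), (np.float64(0.155), 17), (np.float64(0.158), 18), (np.float64(0.164), 17), (np.float64(0.167), 17), (np.float64(0.173), 83), (np.float64(0.176), 673), (np.float64(0.179), 175)]
258 145 [0.49964023 0.34845894 0.01232805]
340 155 [0.57974897 0.40145946 0.12160211]
330 210 [0.63729376 0.32435527 0.00196201]
253 190 [0.52161339 0.31785383 0.12241218]
311 168 [0.5779361  0.36151389 0.01252695]
315 190 [0.57898885 0.35470395 0.12091646]
304 168 [0.55047004 0.3724447  0.15623641]
dark slot px [171.675 307.7  ]
```

View pics/w1c.png

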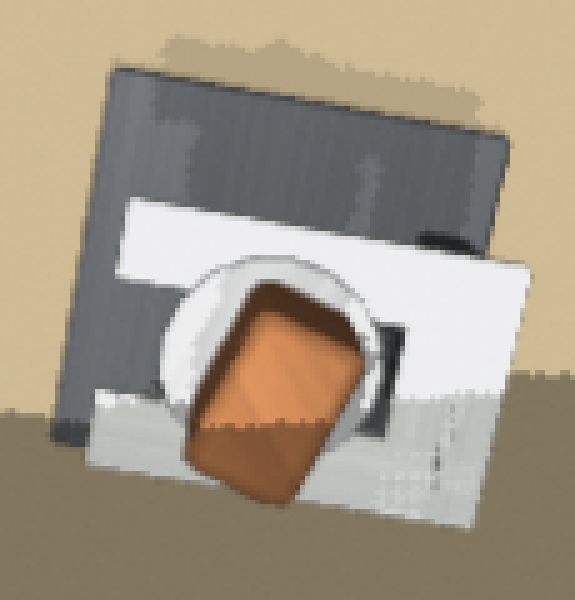

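Crop: fork closed end right, collar centred in the slot, handle's long (36 mm) axis runs from lower-left to upper-right, rotated relative to the fork.

Run:
```python
from h import *
f=np.load("pics/w1.npz"); X=f["X"]; p=f["p"].astype(int)
z=np.nan_to_num(X[...,2]); roi=np.zeros(z.shape,bool); roi[100:225,235:350]=1
def rc(m,n):
    k,l,st,c=cv2.connectedComponentsWithStats(m.astype(np.uint8)); i=1+np.argmax(st[1:,4]); q=X[l==i]
    print(n,len(q),np.median(q[:,2]).round(4),np.round(np.concatenate([np.ravel(v) for v in cv2.minAreaRect((q[:,:2]*1000).astype(np.float32))]),1),q.mean(0).round(4)); return q
rc(roi&(abs(z-.1765)<.004),"handle top")
q=rc(roi&(abs(z-.122)<.003),"fork")
rc(roi&(abs(z-.012)<.003),"base")
m=roi&(abs(z-.1285)<.002); q=X[m]*1000
A=np.c_[q[:,:2],np.ones(len(q))]
hull=cv2.convexHull(q[:,:2].astype(np.float32)); print("collar",cv2.minEnclosingCircle(hull))
# handle from top camera
d=np.load("pics/top0.npy"); Y,_=cloud("top",d); q=Y[(np.abs(Y[...,2]-.176)<.004)&(abs(Y[...,0]-.545)<.06)&(abs(Y[...,1]-.353)<.06)]
print("top handle",len(q),cv2.minAreaRect((q[:,:2]*1000).astype(np.float32)))
```

```text
handle top 931 0.1782 [544.8 353.7  24.2  36.1   6.2] [0.5443 0.3546 0.178 ]
fork 2172 0.1226 [552.1 356.5  88.6  62.2  22.6] [0.5627 0.3682 0.1225]
base 2682 0.0126 [547.3 354.4 110.5 108.6  22.7] [0.5269 0.3716 0.0126]
collar ((544.5924682617188, 353.9433288574219), 23.877737045288086)
top handle 102 ((545.0692749023438, 353.06304931640625), (32.566436767578125, 23.33671760559082), 89.69644165039062)
```

Request:
apply_moves(fingers=[1,1,1,1,1,1,1,1], travel=[[2.7,1.6,-10],[0,0,-35],[0,0,-35],[0,0,-35],[0,0,-35],[0,0,-20],[0,0,-20],[0,0,-20]], angular=[[0,0,-6.7],[0,0,-6.7],[0,0,-6.7],[0,0,-6.7],[0,0,0],[0,0,0],[0,0,0],[0,0,0]])

```text
t: 3.65
position: [0.5463, 0.3508, 0.1493]
tcp_rot: [[-0.102, 0.995, -0.001], [0.995, 0.102, -0.001], [-0.001, -0.001, -1.0]]
contact_force: [-0.0, 0.4, -0.6]
opening: 1.0
gripper_force: 0.0
```

Request:
apply_moves(fingers=[1,0.4,0.3,0.2,0.1,0.1,0.1,0.1], travel=[[0,0,0],[0,0,0],[0,0,0],[0,0,0],[0,0,0],[0,0,0],[0,0,0],[0,0,0]], angular=[[0,0,0],[0,0,0],[0,0,0],[0,0,0],[0,0,0],[0,0,0],[0,0,0],[0,0,0]])

```text
t: 4.32
position: [0.5459, 0.3525, 0.1513]
tcp_rot: [[-0.105, 0.994, 0.0], [0.994, 0.105, 0.0], [0.0, 0.0, -1.0]]
contact_force: [-0.3, -0.0, 0.2]
opening: 0.518
gripper_force: 0.0
```

Request:
apply_moves(fingers=[0.1,0.1,0.1,0.1,0.1,0.1,0.1,0.1], travel=[[0,0,0],[0,0,0],[0,0,0],[0,0,0],[0,0,0],[0,0,0],[0,0,0],[0,0,0]], angular=[[0,0,0],[0,0,0],[0,0,0],[0,0,0],[0,0,0],[0,0,0],[0,0,0],[0,0,0]])

```text
t: 4.98
position: [0.5458, 0.3524, 0.1509]
tcp_rot: [[-0.105, 0.994, -0.0], [0.994, 0.105, 0.0], [0.0, -0.0, -1.0]]
contact_force: [-0.9, -0.0, 0.1]
opening: 0.257
gripper_force: 30.0
```

Request:
apply_moves(fingers=[0.1,0.1,0.1,0.1,0.1,0.1,0.1,0.1], travel=[[0,0,10],[0,0,20],[0,0,30],[0,0,30],[0,0,30],[0,0,15],[0,-10,0],[0,-20,0]], angular=[[0,0,0],[0,0,0],[0,0,0],[0,0,0],[0,0,0],[0,0,0],[0,0,0],[0,0,0]])

```text
t: 5.65
position: [0.5459, 0.3229, 0.2868]
tcp_rot: [[-0.106, 0.994, 0.002], [0.994, 0.106, 0.001], [0.001, 0.002, -1.0]]
contact_force: [0.5, -0.2, -2.1]
opening: 0.263
gripper_force: 30.0
```

Request:
apply_moves(fingers=[0.1,0.1,0.1,0.1,0.1,0.1,0.1,0.1], travel=[[0,-30,0],[0,-40,0],[0,-40,0],[0,-40,0],[0,-40,0],[0,-40,0],[0,-40,0],[0,-40,0]], angular=[[0,0,0],[0,0,0],[0,0,0],[0,0,0],[0,0,0],[0,0,0],[0,0,0],[0,0,0]])

```text
t: 6.32
position: [0.5444, 0.0101, 0.285]
tcp_rot: [[-0.105, 0.994, -0.001], [0.994, 0.105, -0.0], [0.0, -0.001, -1.0]]
contact_force: [1.0, -0.6, -1.9]
opening: 0.264
gripper_force: 30.0
```

Request:
apply_moves(fingers=[0.1,0.1,0.1,0.1], travel=[[0,-20,0],[0,-8,0],[0,0,0],[0,0,0]], angular=[[0,0,0],[0,0,0],[0,0,0],[0,0,0]])

```text
t: 6.65
position: [0.5454, -0.0155, 0.2854]
tcp_rot: [[-0.104, 0.995, -0.001], [0.995, 0.104, 0.0], [0.0, -0.001, -1.0]]
contact_force: [0.2, 0.3, -1.9]
opening: 0.264
gripper_force: 30.0
```

Run:
```python
from h import *
s=state(); X,p=cloud("wrist"); np.savez("pics/w2.npz",X=X,p=p); cv2.imwrite("pics/w2.png",p[:,:,::-1])
print(s["t"],s["position"],s["tcp_rot"],s["contact_force"])
```

```text
6.65 [ 0.54535513 -0.01545168  0.28536176] [[-1.04059483e-01  9.94570646e-01 -9.23747180e-04]
 [ 9.94571012e-01  1.04059764e-01  2.61000707e-04]
 [ 3.55708556e-04 -8.91572569e-04 -9.99999539e-01]] [ 0.18728764  0.33009546 -1.90134806]
```

View pics/w2.png

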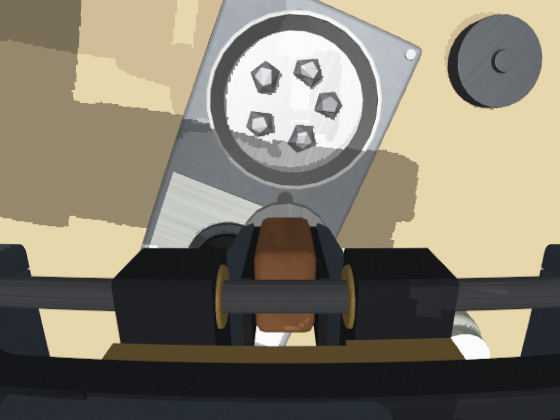

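Bowl clearly visible (rim centre about (294,98)); lumps at (265,78), (308,72), (327,104), (302,138), (260,124); the held stirrer is upright at (285,200).

```bash
cat >> h.py <<'E'
def bowl(X,c0=(.5445,.0597),bias=.002):
    z=np.nan_to_num(X[...,2])-bias; r=np.hypot(X[...,0]-c0[0],X[...,1]-c0[1])
    m=(abs(z-.105)<.0025)&(r>.065)&(r<.09); q=X[m][:,:2]
    A=np.c_[2*q,np.ones(len(q))]
    for _ in range(4):
        s=np.linalg.lstsq(A,(q**2).sum(1),rcond=None)[0]; c=s[:2]; R=np.sqrt(s[2]+c@c)
    print("rim",len(q),c.round(4),R.round(4),"z",np.median(z[m]).round(4))
    m=(z>.073)&(z<.103)&(r<.066)
    k,l,st,cc=cv2.connectedComponentsWithStats(cv2.erode(m.astype(np.uint8),np.ones((2,2))))
    out=[]
    for i in range(1,k):
        if st[i,4]>60:
            q=X[l==i]; t=q[q[:,2]-bias>.082]; ctr=cv2.minEnclosingCircle((q[:,:2]*1000).astype(np.float32))
            o=np.array(ctr[0]); d=o-c*1000; out.append(o)
            print(st[i,4],cc[i].round(0),"world",o.round(1),"R",round(ctr[1],1),"zmax",(q[:,2].max()-bias).round(3),"polar",np.hypot(*d).round(1),np.degrees(np.arctan2(d[1],d[0])).round(0))
    f=(r<.066)&(abs(z-.065)<.004); print("floor z",np.median(z[f]).round(4))
    return c,np.array(out)
E
python3 - <<'E'
from h import *
f=np.load("pics/w2.npz"); c,o=bowl(f["X"]); np.save("pics/lumps0.npy",o)
d=np.load("pics/top0.npy"); print("TOP"); bowl(cloud("top",d)[0],bias=0)
E
```

```text
rim 2889 [0.5447 0.0594] 0.075 z 0.1053
532 [308.  71.] world [555.6  89.8] R 13.6 zmax 0.096 polar 32.2 70.0
557 [265.  78.] world [515.8  79.3] R 14.1 zmax 0.097 polar 35.1 145.0
480 [328. 105.] world [577.8  61.2] R 13.0 zmax 0.092 polar 33.1 3.0
463 [260. 124.] world [515.7  38. ] R 13.5 zmax 0.092 polar 36.1 -144.0
473 [302. 138.] world [556.8  26.6] R 13.8 zmax 0.095 polar 35.0 -70.0
floor z 0.0657
TOP
rim 193 [0.5446 0.0593] 0.0748 z 0.1046
floor z 0.0646
```

Run:
```python
import numpy as np
th=np.radians(36+15*np.arange(0,73)); r=np.minimum(np.arange(73)*1.5,30); r=np.where(np.arange(73)<24,np.minimum(8+np.arange(73)*1.1,30),30); r[0]=0
P=np.round(np.c_[r*np.cos(th),r*np.sin(th)]*2)/2
D=np.diff(P,axis=0)
for k in range(0,72,8): print([[float(x),float(y),0] for x,y in D[k:k+8]], P[k+8])
```

```text
[[5.5, 7.0, 0], [-1.5, 2.5, 0], [-2.0, 1.5, 0], [-3.5, 1.5, 0], [-3.5, 0.0, 0], [-3.5, -0.5, 0], [-3.5, -2.0, 0], [-3.5, -3.0, 0]] [-15.5   7. ]
[[-2.0, -4.0, 0], [-1.5, -5.0, 0], [0.0, -5.0, 0], [2.0, -5.5, 0], [3.0, -5.0, 0], [4.5, -4.0, 0], [5.5, -2.5, 0], [6.5, -1.5, 0]] [  2.5 -25.5]
[[7.0, 0.5, 0], [7.0, 2.5, 0], [6.0, 4.5, 0], [5.0, 6.0, 0], [2.0, 7.5, 0], [0.5, 7.5, 0], [-2.0, 8.0, 0], [-3.5, 6.5, 0]] [24.5 17.5]
[[-5.5, 6.0, 0], [-7.0, 4.0, 0], [-7.5, 2.0, 0], [-7.5, 0.5, 0], [-8.0, -2.0, 0], [-6.5, -3.5, 0], [-6.0, -5.5, 0], [-4.0, -7.0, 0]] [-27.5  12. ]
[[-2.0, -7.5, 0], [-0.5, -7.5, 0], [2.0, -8.0, 0], [3.5, -6.5, 0], [5.5, -6.0, 0], [7.0, -4.0, 0], [7.5, -2.0, 0], [7.5, -0.5, 0]] [  3. -30.]
[[8.0, 2.0, 0], [6.5, 3.5, 0], [6.0, 5.5, 0], [4.0, 7.0, 0], [2.0, 7.5, 0], [0.5, 7.5, 0], [-2.0, 8.0, 0], [-3.5, 6.5, 0]] [24.5 17.5]
[[-5.5, 6.0, 0], [-7.0, 4.0, 0], [-7.5, 2.0, 0], [-7.5, 0.5, 0], [-8.0, -2.0, 0], [-6.5, -3.5, 0], [-6.0, -5.5, 0], [-4.0, -7.0, 0]] [-27.5  12. ]
[[-2.0, -7.5, 0], [-0.5, -7.5, 0], [2.0, -8.0, 0], [3.5, -6.5, 0], [5.5, -6.0, 0], [7.0, -4.0, 0], [7.5, -2.0, 0], [7.5, -0.5, 0]] [  3. -30.]
[[8.0, 2.0, 0], [6.5, 3.5, 0], [6.0, 5.5, 0], [4.0, 7.0, 0], [2.0, 7.5, 0], [0.5, 7.5, 0], [-2.0, 8.0, 0], [-3.5, 6.5, 0]] [24.5 17.5]
```

Request:
apply_moves(fingers=[0.1,0.1,0.1,0.1,0.1,0.1,0.1,0.1], travel=[[0,25,0],[0,34,0],[0,15,0],[0,0,-12],[0,0,-20],[0,0,-20],[0,0,-15],[0,0,-15]], angular=[[0,0,0],[0,0,0],[0,0,0],[0,0,0],[0,0,0],[0,0,0],[0,0,0],[0,0,0]])

```text
t: 7.37
position: [0.5451, 0.0593, 0.2023]
tcp_rot: [[-0.106, 0.994, -0.001], [0.994, 0.106, -0.0], [0.0, -0.001, -1.0]]
contact_force: [0.6, 0.3, -2.0]
opening: 0.261
gripper_force: 30.0
```

Request:
apply_moves(fingers=[0.1,0.1,0.1,0.1,0.1,0.1,0.1,0.1], travel=[[5.5,7.0,0],[-1.5,2.5,0],[-2.0,1.5,0],[-3.5,1.5,0],[-3.5,0.0,0],[-3.5,-0.5,0],[-3.5,-2.0,0],[-3.5,-3.0,0]], angular=[[0,0,0],[0,0,0],[0,0,0],[0,0,0],[0,0,0],[0,0,0],[0,0,0],[0,0,0]])

```text
t: 8.03
position: [0.5299, 0.0652, 0.2042]
tcp_rot: [[-0.105, 0.994, 0.0], [0.994, 0.105, -0.0], [-0.0, 0.0, -1.0]]
contact_force: [-0.5, -0.4, -1.6]
opening: 0.262
gripper_force: 30.0
```

Request:
apply_moves(fingers=[0.1,0.1,0.1,0.1,0.1,0.1,0.1,0.1], travel=[[-2.0,-4.0,0],[-1.5,-5.0,0],[0.0,-5.0,0],[2.0,-5.5,0],[3.0,-5.0,0],[4.5,-4.0,0],[5.5,-2.5,0],[6.5,-1.5,0]], angular=[[0,0,0],[0,0,0],[0,0,0],[0,0,0],[0,0,0],[0,0,0],[0,0,0],[0,0,0]])

```text
t: 8.7
position: [0.5489, 0.0324, 0.2039]
tcp_rot: [[-0.104, 0.995, -0.0], [0.995, 0.104, 0.0], [0.0, -0.0, -1.0]]
contact_force: [-1.0, 0.6, -1.5]
opening: 0.264
gripper_force: 30.0
```

Request:
apply_moves(fingers=[0.1,0.1,0.1,0.1,0.1,0.1,0.1,0.1], travel=[[7.0,0.5,0],[7.0,2.5,0],[6.0,4.5,0],[5.0,6.0,0],[2.0,7.5,0],[0.5,7.5,0],[-2.0,8.0,0],[-3.5,6.5,0]], angular=[[0,0,0],[0,0,0],[0,0,0],[0,0,0],[0,0,0],[0,0,0],[0,0,0],[0,0,0]])

```text
t: 9.37
position: [0.57, 0.077, 0.2039]
tcp_rot: [[-0.105, 0.994, -0.0], [0.994, 0.105, 0.0], [0.0, -0.0, -1.0]]
contact_force: [-1.3, 0.3, -2.1]
opening: 0.263
gripper_force: 30.0
```

Forces small. Two more turns at 30 mm.

Request:
apply_moves(fingers=[0.1,0.1,0.1,0.1,0.1,0.1,0.1,0.1], travel=[[-5.5,6.0,0],[-7.0,4.0,0],[-7.5,2.0,0],[-7.5,0.5,0],[-8.0,-2.0,0],[-6.5,-3.5,0],[-6.0,-5.5,0],[-4.0,-7.0,0]], angular=[[0,0,0],[0,0,0],[0,0,0],[0,0,0],[0,0,0],[0,0,0],[0,0,0],[0,0,0]])

```text
t: 10.03
position: [0.5175, 0.0697, 0.204]
tcp_rot: [[-0.105, 0.994, -0.0], [0.994, 0.105, -0.0], [-0.0, -0.0, -1.0]]
contact_force: [1.0, -0.8, -1.7]
opening: 0.262
gripper_force: 30.0
```

Request:
apply_moves(fingers=[0.1,0.1,0.1,0.1,0.1,0.1,0.1,0.1], travel=[[-2.0,-7.5,0],[-0.5,-7.5,0],[2.0,-8.0,0],[3.5,-6.5,0],[5.5,-6.0,0],[7.0,-4.0,0],[7.5,-2.0,0],[7.5,-0.5,0]], angular=[[0,0,0],[0,0,0],[0,0,0],[0,0,0],[0,0,0],[0,0,0],[0,0,0],[0,0,0]])

```text
t: 10.7
position: [0.5499, 0.028, 0.2039]
tcp_rot: [[-0.104, 0.995, 0.0], [0.995, 0.104, -0.0], [-0.0, 0.0, -1.0]]
contact_force: [-0.1, -1.1, -0.9]
opening: 0.265
gripper_force: 30.0
```

Request:
apply_moves(fingers=[0.1,0.1,0.1,0.1,0.1,0.1,0.1,0.1], travel=[[8.0,2.0,0],[6.5,3.5,0],[6.0,5.5,0],[4.0,7.0,0],[2.0,7.5,0],[0.5,7.5,0],[-2.0,8.0,0],[-3.5,6.5,0]], angular=[[0,0,0],[0,0,0],[0,0,0],[0,0,0],[0,0,0],[0,0,0],[0,0,0],[0,0,0]])

```text
t: 11.37
position: [0.57, 0.077, 0.2039]
tcp_rot: [[-0.105, 0.994, -0.0], [0.994, 0.105, 0.0], [0.0, -0.0, -1.0]]
contact_force: [-0.1, -0.1, -1.8]
opening: 0.26
gripper_force: 30.0
```

Request:
apply_moves(fingers=[0.1,0.1,0.1,0.1,0.1,0.1,0.1,0.1], travel=[[-5.5,6.0,0],[-7.0,4.0,0],[-7.5,2.0,0],[-7.5,0.5,0],[-8.0,-2.0,0],[-6.5,-3.5,0],[-6.0,-5.5,0],[-4.0,-7.0,0]], angular=[[0,0,0],[0,0,0],[0,0,0],[0,0,0],[0,0,0],[0,0,0],[0,0,0],[0,0,0]])

```text
t: 12.03
position: [0.5175, 0.0697, 0.204]
tcp_rot: [[-0.105, 0.994, -0.0], [0.994, 0.105, -0.0], [-0.0, -0.0, -1.0]]
contact_force: [-0.4, 0.6, -2.3]
opening: 0.263
gripper_force: 30.0
```

Request:
apply_moves(fingers=[0.1,0.1,0.1,0.1,0.1,0.1,0.1,0.1], travel=[[-2.0,-7.5,0],[-0.5,-7.5,0],[2.0,-8.0,0],[3.5,-6.5,0],[5.5,-6.0,0],[7.0,-4.0,0],[7.5,-2.0,0],[7.5,-0.5,0]], angular=[[0,0,0],[0,0,0],[0,0,0],[0,0,0],[0,0,0],[0,0,0],[0,0,0],[0,0,0]])

```text
t: 12.7
position: [0.5499, 0.028, 0.2039]
tcp_rot: [[-0.104, 0.995, 0.0], [0.995, 0.104, -0.0], [-0.0, 0.0, -1.0]]
contact_force: [0.0, -0.1, -2.3]
opening: 0.264
gripper_force: 30.0
```

Request:
apply_moves(fingers=[0.1,0.1,0.1,0.1,0.1,0.1,0.1,0.1], travel=[[8.0,2.0,0],[6.5,3.5,0],[6.0,5.5,0],[4.0,7.0,0],[2.0,7.5,0],[0.5,7.5,0],[-2.0,8.0,0],[-3.5,6.5,0]], angular=[[0,0,0],[0,0,0],[0,0,0],[0,0,0],[0,0,0],[0,0,0],[0,0,0],[0,0,0]])

```text
t: 13.37
position: [0.57, 0.077, 0.2039]
tcp_rot: [[-0.105, 0.994, -0.0], [0.994, 0.105, 0.0], [0.0, -0.0, -1.0]]
contact_force: [-0.1, 0.5, -2.2]
opening: 0.262
gripper_force: 30.0
```

Run:
```python
from h import *
s=state(); print(s["t"],s["position"],s["contact_force"],s["moment"])
p,d=vision.snapshot("side"); cv2.imwrite("pics/s3.png",cv2.resize(p[150:330,210:420,::-1],None,fx=3.5,fy=3.3))
```

```text
13.3667 [0.57001048 0.07696218 0.20390841] [-0.05405585  0.51900578 -2.18837588] [-0.01654406 -0.09855297 -0.0271931 ]
```

View pics/s3.png

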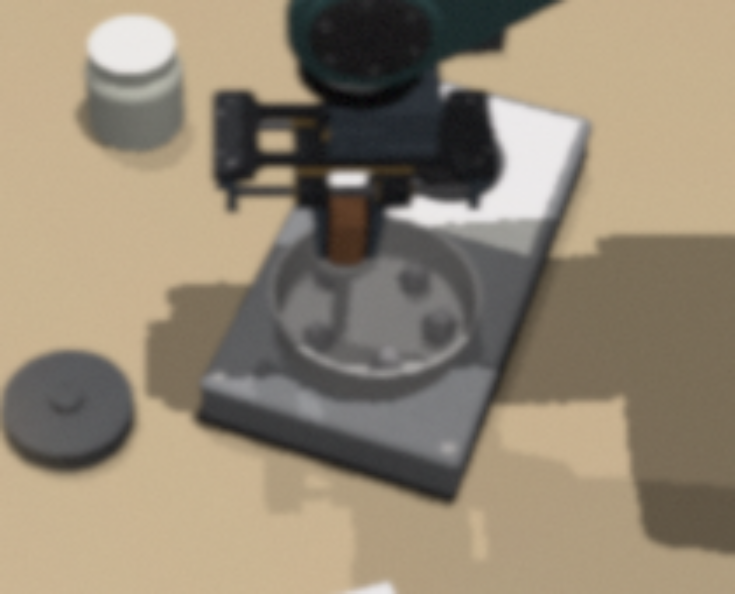

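Side crop: all five lumps still in the bowl, pushed out toward the wall, rod at (345,290). I'll widen the circle so the lumps are really carried round.

Run:
```python
import numpy as np
n=np.arange(57); th=np.radians(36+11.25*n); r=np.interp(n,[0,16,48,56],[30.1,43,43,26])
P=np.round(np.c_[r*np.cos(th),r*np.sin(th)]*2)/2
P[0]=[24.5,17.5]
D=np.diff(P,axis=0)
for k in range(0,56,8): print([[float(x),float(y),0] for x,y in D[k:k+8]], P[k+8])
```

```text
[[-3.5, 5.0, 0], [-4.5, 4.5, 0], [-5.0, 3.5, 0], [-6.5, 2.5, 0], [-6.5, 1.0, 0], [-6.5, 0.0, 0], [-7.0, -1.5, 0], [-6.5, -3.0, 0]] [-21.5  29.5]
[[-6.0, -4.0, 0], [-5.0, -5.5, 0], [-4.0, -6.5, 0], [-3.0, -7.5, 0], [-1.0, -7.5, 0], [0.5, -8.0, 0], [1.5, -8.0, 0], [3.5, -8.0, 0]] [-35.  -25.5]
[[6.0, -6.0, 0], [6.5, -5.0, 0], [7.5, -4.0, 0], [8.5, -2.0, 0], [8.0, -0.5, 0], [8.5, 1.0, 0], [8.0, 3.0, 0], [7.5, 4.0, 0]] [ 25.5 -35. ]
[[6.0, 6.0, 0], [5.0, 6.5, 0], [4.0, 7.5, 0], [2.0, 8.5, 0], [0.5, 8.0, 0], [-1.0, 8.5, 0], [-3.0, 8.0, 0], [-4.0, 7.5, 0]] [35.  25.5]
[[-6.0, 6.0, 0], [-6.5, 5.0, 0], [-7.5, 4.0, 0], [-8.5, 2.0, 0], [-8.0, 0.5, 0], [-8.5, -1.0, 0], [-8.0, -3.0, 0], [-7.5, -4.0, 0]] [-25.5  35. ]
[[-6.0, -6.0, 0], [-5.0, -6.5, 0], [-4.0, -7.5, 0], [-2.0, -8.5, 0], [-0.5, -8.0, 0], [1.0, -8.5, 0], [3.0, -8.0, 0], [4.0, -7.5, 0]] [-35.  -25.5]
[[7.5, -4.5, 0], [7.5, -3.0, 0], [7.5, -1.5, 0], [7.0, 0.5, 0], [7.0, 1.5, 0], [5.5, 3.0, 0], [5.0, 4.0, 0], [3.5, 4.5, 0]] [ 15.5 -21. ]
```

Request:
apply_moves(fingers=[0.1,0.1,0.1,0.1,0.1,0.1,0.1,0.1], travel=[[-3.5,5.0,0],[-4.5,4.5,0],[-5.0,3.5,0],[-6.5,2.5,0],[-6.5,1.0,0],[-6.5,0.0,0],[-7.0,-1.5,0],[-6.5,-3.0,0]], angular=[[0,0,0],[0,0,0],[0,0,0],[0,0,0],[0,0,0],[0,0,0],[0,0,0],[0,0,0]])

```text
t: 14.08
position: [0.5235, 0.0877, 0.2039]
tcp_rot: [[-0.105, 0.994, -0.0], [0.994, 0.105, -0.0], [-0.0, -0.0, -1.0]]
contact_force: [-0.1, -0.1, -2.3]
opening: 0.263
gripper_force: 30.0
```

Request:
apply_moves(fingers=[0.1,0.1,0.1,0.1,0.1,0.1,0.1,0.1], travel=[[-6.0,-4.0,0],[-5.0,-5.5,0],[-4.0,-6.5,0],[-3.0,-7.5,0],[-1.0,-7.5,0],[0.5,-8.0,0],[1.5,-8.0,0],[3.5,-8.0,0]], angular=[[0,0,0],[0,0,0],[0,0,0],[0,0,0],[0,0,0],[0,0,0],[0,0,0],[0,0,0]])

```text
t: 14.75
position: [0.5106, 0.0319, 0.204]
tcp_rot: [[-0.104, 0.995, -0.0], [0.995, 0.104, 0.0], [0.0, -0.0, -1.0]]
contact_force: [-0.6, 1.5, -1.2]
opening: 0.263
gripper_force: 30.0
```

Request:
apply_moves(fingers=[0.1,0.1,0.1,0.1,0.1,0.1,0.1,0.1], travel=[[6.0,-6.0,0],[6.5,-5.0,0],[7.5,-4.0,0],[8.5,-2.0,0],[8.0,-0.5,0],[8.5,1.0,0],[8.0,3.0,0],[7.5,4.0,0]], angular=[[0,0,0],[0,0,0],[0,0,0],[0,0,0],[0,0,0],[0,0,0],[0,0,0],[0,0,0]])

```text
t: 15.42
position: [0.572, 0.0237, 0.2037]
tcp_rot: [[-0.105, 0.994, -0.001], [0.995, 0.105, -0.0], [0.0, -0.001, -1.0]]
contact_force: [-2.1, 1.1, -2.4]
opening: 0.267
gripper_force: 30.0
```

Request:
apply_moves(fingers=[0.1,0.1,0.1,0.1,0.1,0.1,0.1,0.1], travel=[[6.0,6.0,0],[5.0,6.5,0],[4.0,7.5,0],[2.0,8.5,0],[0.5,8.0,0],[-1.0,8.5,0],[-3.0,8.0,0],[-4.0,7.5,0]], angular=[[0,0,0],[0,0,0],[0,0,0],[0,0,0],[0,0,0],[0,0,0],[0,0,0],[0,0,0]])

```text
t: 16.08
position: [0.5803, 0.0847, 0.2039]
tcp_rot: [[-0.105, 0.994, -0.0], [0.994, 0.105, -0.0], [-0.0, -0.0, -1.0]]
contact_force: [-1.6, -3.7, -1.8]
opening: 0.262
gripper_force: 30.0
```

Request:
apply_moves(fingers=[0.1,0.1,0.1,0.1,0.1,0.1,0.1,0.1], travel=[[-6.0,6.0,0],[-6.5,5.0,0],[-7.5,4.0,0],[-8.5,2.0,0],[-8.0,0.5,0],[-8.5,-1.0,0],[-8.0,-3.0,0],[-7.5,-4.0,0]], angular=[[0,0,0],[0,0,0],[0,0,0],[0,0,0],[0,0,0],[0,0,0],[0,0,0],[0,0,0]])

```text
t: 16.75
position: [0.5202, 0.0929, 0.2043]
tcp_rot: [[-0.105, 0.994, 0.002], [0.994, 0.105, -0.0], [-0.001, 0.002, -1.0]]
contact_force: [3.4, -4.8, -0.7]
opening: 0.266
gripper_force: 30.0
```

Request:
apply_moves(fingers=[0.1,0.1,0.1,0.1,0.1,0.1,0.1,0.1], travel=[[-6.0,-6.0,0],[-5.0,-6.5,0],[-4.0,-7.5,0],[-2.0,-8.5,0],[-0.5,-8.0,0],[1.0,-8.5,0],[3.0,-8.0,0],[4.0,-7.5,0]], angular=[[0,0,0],[0,0,0],[0,0,0],[0,0,0],[0,0,0],[0,0,0],[0,0,0],[0,0,0]])

```text
t: 17.42
position: [0.5121, 0.032, 0.2046]
tcp_rot: [[-0.104, 0.995, 0.003], [0.995, 0.104, 0.001], [0.0, 0.003, -1.0]]
contact_force: [-0.1, 0.7, -1.8]
opening: 0.261
gripper_force: 30.0
```

Request:
apply_moves(fingers=[0.1,0.1,0.1,0.1,0.1,0.1,0.1,0.1], travel=[[7.5,-4.5,0],[7.5,-3.0,0],[7.5,-1.5,0],[7.0,0.5,0],[7.0,1.5,0],[5.5,3.0,0],[5.0,4.0,0],[3.5,4.5,0]], angular=[[0,0,0],[0,0,0],[0,0,0],[0,0,0],[0,0,0],[0,0,0],[0,0,0],[0,0,0]])

```text
t: 18.08
position: [0.5619, 0.038, 0.2038]
tcp_rot: [[-0.105, 0.994, -0.0], [0.994, 0.105, -0.0], [0.0, -0.0, -1.0]]
contact_force: [0.2, -0.1, -2.0]
opening: 0.26
gripper_force: 30.0
```

Request:
apply_moves(fingers=[0.1,0.1,0.1,0.1,0.1,0.1,0.1,0.1], travel=[[0,0,10],[0,0,25],[0,0,30],[0,0,17],[-8,-25,0],[-8.5,-28.5,0],[0,0,0],[0,0,0]], angular=[[0,0,0],[0,0,0],[0,0,0],[0,0,0],[0,0,0],[0,0,0],[0,0,0],[0,0,0]])

```text
t: 18.75
position: [0.5444, -0.0168, 0.2867]
tcp_rot: [[-0.103, 0.995, 0.001], [0.995, 0.103, 0.0], [-0.0, 0.001, -1.0]]
contact_force: [0.0, -0.7, -2.0]
opening: 0.261
gripper_force: 30.0
```

Run:
```python
from h import *
s=state(); X,p=cloud("wrist"); np.savez("pics/w3.npz",X=X,p=p); cv2.imwrite("pics/w3.png",p[:,:,::-1])
print(s["t"],s["position"],s["contact_force"])
c,o=bowl(X); o0=np.load("pics/lumps0.npy")
print(np.linalg.norm(o[:,None]-o0[None],axis=2).round(0))
for n in("w2","w3"):
    Y=np.load(f"pics/{n}.npz"); X,p=Y["X"],Y["p"].astype(int)
    m=(p[...,0]-p[...,2]>50)&(X[...,2]>.28)&(X[...,2]<.33); q=X[m]; print(n,len(q),q.mean(0) if len(q) else 0,cv2.minAreaRect((q[:,:2]*1000).astype(np.float32)))
```

```text
18.75 [ 0.54443029 -0.0167814   0.28673588] [ 0.0340188  -0.68562561 -1.9949172 ]
rim 2826 [0.5447 0.0595] 0.075 z 0.1054
479 [326.  50.] world [569.  109.6] R 12.8 zmax 0.093 polar 55.7 64.0
515 [265.  50.] world [513.4 102.9] R 13.1 zmax 0.095 polar 53.6 126.0
515 [241. 121.] world [495.7  36.3] R 14.2 zmax 0.096 polar 54.2 -155.0
452 [340. 138.] world [593.1  31.1] R 13.6 zmax 0.095 polar 56.0 -30.0
423 [275. 156.] world [533.3   5.7] R 13.1 zmax 0.093 polar 54.9 -102.0
floor z 0.0657
[[24. 61. 49. 89. 84.]
 [44. 24. 77. 65. 88.]
 [80. 47. 86. 20. 62.]
 [70. 91. 34. 78. 37.]
 [87. 76. 71. 37. 31.]]
w2 2506 [ 0.54475145 -0.01099041  0.3127774 ] ((545.1865234375, -13.759281158447266), (22.608400344848633, 35.413509368896484), 5.313658237457275)
w3 2385 [ 0.54384011 -0.01257754  0.31418846] ((544.3004150390625, -15.69544792175293), (22.677146911621094, 35.380008697509766), 5.212944984436035)
```

View pics/w3.png

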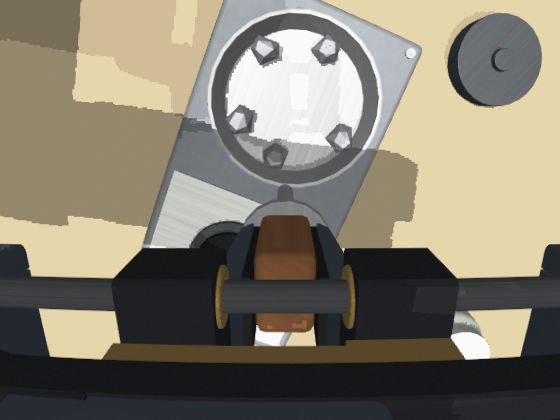

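All five lumps are still in the bowl (at (266,50), (326,50), (340,138), (275,156), (240,121)), each ≥20 mm from any original spot. The rod tip (285,188) seems a few pixels higher than before, so I check for tilt in the grip.

Run:
```python
from h import *
for n in("w2","w3"):
    Y=np.load(f"pics/{n}.npz"); X,p=Y["X"],Y["p"]
    g=p[170:225:1,278:293].mean(1).mean(1); print(n,[int(x) for x in g])
    m=np.zeros(X.shape[:2],bool); m[175:225,265:305]=1
    z=np.nan_to_num(X[...,2])
    t0={'w2':(.54536,-.01545,.28536),'w3':(.54443,-.01678,.28674)}[n]
    for lo,hi in((-.140,-.128),(-.128,-.122),(-.122,-.115),(-.115,-.107),(-.107,-.100)):
        q=X[m&(z-.002-t0[2]>lo)&(z-.002-t0[2]<hi)]
        if len(q): print(lo,hi,len(q),((np.median(q,0)-t0)*1000).round(1), "ymax",((q[:,1].max()-t0[1])*1000).round(1))
    # collar plane
    m[:]=0; m[190:245,235:335]=1
    q=X[m&(abs(z-.002-t0[2]+.026)<.008)]-t0; 
    if len(q)>20: print("collar",len(q),np.linalg.lstsq(np.c_[q[:,:2],np.ones(len(q))],q[:,2],rcond=None)[0], q.max(0),q.min(0))
```

```text
w2 [130, 118, 96, 90, 90, 89, 90, 90, 90, 90, 91, 90, 89, 89, 96, 143, 168, 164, 147, 124, 119, 115, 104, 95, 90, 88, 85, 84, 84, 84, 84, 82, 84, 88, 116, 132, 132, 131, 131, 131, 131, 131, 131, 130, 131, 130, 130, 88, 56, 52, 52, 52, 52, 52, 52]
-0.128 -0.122 26 [  -1.1    6.5 -122.1] ymax 7.5
-0.122 -0.115 27 [  -1.8    6.8 -116.4] ymax 7.6
-0.115 -0.107 45 [  -1.1    6.8 -108.8] ymax 7.7
-0.107 -0.1 26 [  -2.1    6.8 -102. ] ymax 7.6
collar 1103 [ 0.01686752 -0.15677496 -0.01910488] [ 0.01915541  0.02553231 -0.01602636] [-0.02236635  0.01110539 -0.02770947]
w3 [101, 90, 90, 88, 89, 89, 89, 89, 90, 90, 89, 89, 93, 130, 150, 128, 106, 93, 88, 86, 85, 85, 85, 84, 84, 84, 84, 84, 84, 84, 87, 101, 129, 130, 128, 128, 128, 128, 128, 128, 128, 128, 128, 128, 128, 78, 52, 52, 53, 52, 52, 53, 53, 53, 53]
-0.128 -0.122 23 [  -1.5   12.2 -122.4] ymax 13.1
-0.122 -0.115 40 [  -1.8   12.  -116.5] ymax 12.9
-0.115 -0.107 42 [  -1.8   11.6 -108.7] ymax 12.5
-0.107 -0.1 41 [  -1.4   11.3 -101.6] ymax 12.3
collar 1223 [ 0.00486087 -0.08278374 -0.01998416] [ 0.020695    0.02728504 -0.01603916] [-0.02315098  0.01043459 -0.02713466]
```

Rod leans 2.4° toward +y (slip about the closing axis); I'll level it by turning the tool and carry it back over the fork.

Request:
apply_moves(fingers=[0.1,0.1,0.1,0.1,0.1,0.1,0.1,0.1], travel=[[2,20,0],[0,35,0],[0,40,0],[0,40,0],[0,40,0],[0,40,0],[0,40,0],[0,40,0]], angular=[[-1.2,-0.1,0],[-1.2,-0.1,0],[0,0,0],[0,0,0],[0,0,0],[0,0,0],[0,0,0],[0,0,0]])

```text
t: 19.47
position: [0.546, 0.282, 0.2862]
tcp_rot: [[-0.106, 0.994, 0.004], [0.994, 0.106, -0.042], [-0.042, -0.001, -0.999]]
contact_force: [0.7, 0.5, -2.1]
opening: 0.262
gripper_force: 30.0
```

Request:
apply_moves(fingers=[0.1,0.1,0.1,0.1,0.1,0.1], travel=[[0,40,0],[0,25,0],[0,8.5,0],[0,0,0],[0,0,0],[0,0,0]], angular=[[0,0,0],[0,0,0],[0,0,0],[0,0,0],[0,0,0],[0,0,0]])

```text
t: 19.97
position: [0.5466, 0.3516, 0.2858]
tcp_rot: [[-0.104, 0.995, 0.003], [0.994, 0.105, -0.042], [-0.042, -0.001, -0.999]]
contact_force: [-0.4, -0.7, -2.5]
opening: 0.265
gripper_force: 30.0
```

Run:
```python
from h import *
s=state(); X,p=cloud("wrist"); np.savez("pics/w4.npz",X=X,p=p); t0=np.array(s["position"]); print(s["t"],t0,s["tcp_rot"])
m=np.zeros(X.shape[:2],bool); m[170:225,265:305]=1; z=np.nan_to_num(X[...,2])-.002
for lo,hi in((-.133,-.122),(-.122,-.115),(-.115,-.107),(-.107,-.100)):
    q=X[m&(z-t0[2]>lo)&(z-t0[2]<hi)]
    if len(q): print(lo,hi,len(q),(np.median(q,0)*1000).round(1),((np.median(q,0)-t0)*1000).round(1))
r=(abs(z-.120)<.003)&(np.hypot(X[...,0]-.547,X[...,1]-.354)<.075); q=X[r]; print("fork",len(q),cv2.minAreaRect((q[:,:2]*1000).astype(np.float32)))
p,d=vision.snapshot("side"); cv2.imwrite("pics/s4.png",cv2.resize(p[250:410,210:400,::-1],None,fx=3.5,fy=3.5))
```

```text
19.9667 [0.54660953 0.35158628 0.28582903] [[-0.10448436  0.99452178  0.00307203]
 [ 0.99362311  0.10452058 -0.04229148]
 [-0.04238089 -0.00136636 -0.99910059]]
-0.133 -0.122 26 [544.7 358.5 163.1] [  -2.     6.9 -122.7]
-0.122 -0.115 38 [545.4 358.5 169.2] [  -1.2    6.9 -116.6]
-0.115 -0.107 44 [545.1 358.6 177. ] [  -1.5    7.  -108.8]
-0.107 -0.1 43 [545.5 358.5 184.5] [  -1.2    6.9 -101.3]
fork 4016 ((552.2147216796875, 356.6211242675781), (88.3036880493164, 62.20479965209961), 22.68301010131836)
```

View pics/s4.png

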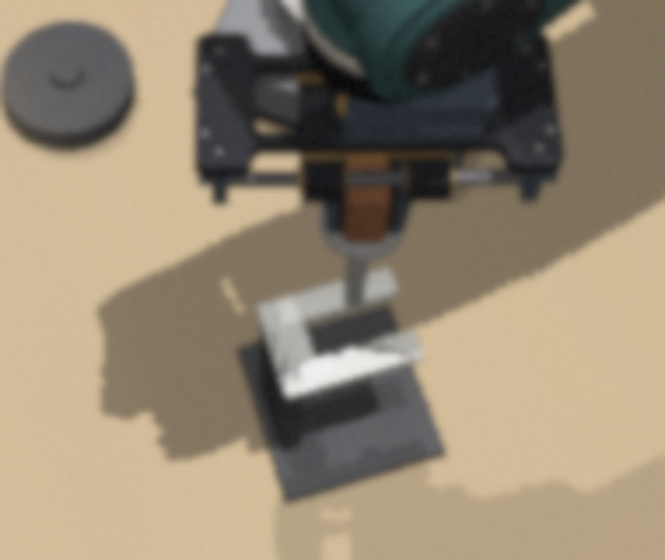

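Side crop: rod (355,290) hangs vertical above the fork's slot. Measured offset is 2 mm along and under 1 mm across the slot, so I lower.

Request:
apply_moves(fingers=[0.1,0.1,0.1,0.1,0.1,0.1,0.1,0.1], travel=[[0,0,-15],[0,0,-25],[0,0,-25],[0,0,-25],[0,0,-20],[0,0,-12],[0,0,-6],[0,0,-3]], angular=[[0,0,0],[0,0,0],[0,0,0],[0,0,0],[0,0,0],[0,0,0],[0,0,0],[0,0,0]])

```text
t: 20.73
position: [0.547, 0.3519, 0.1547]
tcp_rot: [[-0.104, 0.995, 0.003], [0.994, 0.104, -0.042], [-0.042, -0.001, -0.999]]
contact_force: [0.8, 0.3, -2.0]
opening: 0.262
gripper_force: 30.0
```

Request:
apply_moves(fingers=[0.1,0.1,0.1,0.1,0.1], travel=[[0,0,-1],[0,0,-1],[0,0,-1],[0,0,0],[0,0,0]], angular=[[0,0,0],[0,0,0],[0,0,0],[0,0,0],[0,0,0]])

```text
t: 21.15
position: [0.547, 0.3525, 0.1525]
tcp_rot: [[-0.105, 0.994, 0.004], [0.994, 0.105, -0.041], [-0.042, -0.0, -0.999]]
contact_force: [-1.0, 0.5, -2.0]
opening: 0.26
gripper_force: 30.0
```

Request:
apply_moves(fingers=[0.1,0.1,0.1,0.1], travel=[[0,0,-0.7],[0,0,-0.7],[0,0,-0.4],[0,0,0]], angular=[[0,0,0],[0,0,0],[0,0,0],[0,0,0]])

```text
t: 21.48
position: [0.547, 0.3525, 0.1511]
tcp_rot: [[-0.105, 0.994, 0.004], [0.994, 0.105, -0.042], [-0.042, -0.001, -0.999]]
contact_force: [-3.6, -2.7, 10.8]
opening: 0.263
gripper_force: 30.0
```

Contact: collar resting on the prongs. Release.

Request:
apply_moves(fingers=[0.35,0.5,0.65,0.8,0.9,1,1,1], travel=[[0,0,0.3],[0,0,0],[0,0,0],[0,0,0],[0,0,0],[0,0,0],[0,0,0],[0,0,0]], angular=[[0,0,0],[0,0,0],[0,0,0],[0,0,0],[0,0,0],[0,0,0],[0,0,0],[0,0,0]])

```text
t: 22.15
position: [0.5468, 0.3524, 0.1504]
tcp_rot: [[-0.105, 0.994, 0.003], [0.994, 0.105, -0.042], [-0.042, -0.001, -0.999]]
contact_force: [-1.1, 0.9, -0.1]
opening: 0.817
gripper_force: 0.0
```

Request:
apply_moves(fingers=[1,1,1,1,1,1,1,1], travel=[[0,0,5],[0,0,10],[0,0,25],[0,0,35],[0,0,35],[0,0,40],[0,0,40],[0,0,20]], angular=[[0,0,0],[0,0,0],[0,0,0],[1.2,0.1,0],[1.2,0.1,0],[0,0,0],[0,0,0],[0,0,0]])

```text
t: 22.82
position: [0.5477, 0.3528, 0.367]
tcp_rot: [[-0.105, 0.994, 0.005], [0.994, 0.105, 0.003], [0.003, 0.006, -1.0]]
contact_force: [-0.3, -0.6, 1.1]
opening: 1.005
gripper_force: 0.0
```

Request:
apply_moves(fingers=[1,1], travel=[[0,0,0],[0,0,0]], angular=[[0,0,0],[0,0,0]])

```text
t: 22.98
position: [0.5471, 0.3525, 0.3626]
tcp_rot: [[-0.105, 0.994, 0.003], [0.994, 0.105, 0.002], [0.001, 0.003, -1.0]]
contact_force: [0.1, -0.5, -1.2]
opening: 1.003
gripper_force: 0.0
```

Run:
```python
from h import *
s=state(); X,p=cloud("wrist"); np.savez("pics/w5.npz",X=X,p=p); print(s["t"],s["position"],s["tcp_rot"],s["joint_pos"])
z=np.nan_to_num(X[...,2]); roi=np.hypot(X[...,0]-.547,X[...,1]-.354)<.08
for n,h,w in(("handle",.1782,.004),("collar",.1285,.0025)):
    m=roi&(abs(z-h)<w); k,l,st,c=cv2.connectedComponentsWithStats(m.astype(np.uint8)); i=1+np.argmax(st[1:,4]); q=X[l==i]
    print(n,len(q),np.median(q[:,2]).round(4),cv2.minAreaRect((q[:,:2]*1000).astype(np.float32)),"slope",np.linalg.lstsq(np.c_[q[:,:2],np.ones(len(q))],q[:,2],rcond=None)[0][:2].round(3))
c=vision.camera_info("side"); 
d=np.load("pics/top0.npy"); Y,_=cloud("top",d)
q=Y[(Y[...,2]>.112)&(np.hypot(Y[...,0]-.493,Y[...,1]+.118)<.05)&(Y[...,2]<.125)]; print("bar",len(q),q.mean(0),cv2.minAreaRect((q[:,:2]*1000).astype(np.float32)))
```

```text
22.9833 [0.54709205 0.3525389  0.36263156] [[-0.10483046  0.9944865   0.00267786]
 [ 0.99448922  0.10482638  0.0016199 ]
 [ 0.00133026  0.00283292 -0.9999951 ]] [3.07450667e+01 1.01836068e+01 1.00063206e+02 1.42149232e-03
 6.95738730e+01 2.47272768e+01]
handle 919 0.1783 ((545.8328247070312, 354.486083984375), (23.56024742126465, 36.19939422607422), 6.434560775756836) slope [-0.014 -0.011]
collar 626 0.1287 ((545.6690673828125, 357.20050048828125), (47.42036056518555, 41.690460205078125), 8.115013122558594) slope [-0.001 -0.002]
bar 133 [ 0.4923782  -0.11754925  0.11540232] ((492.7769775390625, -118.04766082763672), (15.917344093322754, 67.40790557861328), 64.1297607421875)
```

Stirrer hangs upright again (same heights as before, level). Now to the knob.

Request:
apply_moves(fingers=[0.5,0.5,0.5,0.5,0.5,0.5,0.5,0.5], travel=[[-4.5,-39.2,-4.4],[-4.5,-39.2,-4.4],[-4.5,-39.2,-4.4],[-4.5,-39.2,-4.4],[-4.5,-39.2,-4.4],[-4.5,-39.2,-4.4],[-4.5,-39.2,-4.4],[-4.5,-39.2,-4.4]], angular=[[0,0,4.9],[0,0,4.9],[0,0,4.9],[0,0,4.9],[0,0,4.9],[0,0,4.9],[0,0,4.9],[0,0,4.9]])

```text
t: 23.7
position: [0.5094, 0.0371, 0.3238]
tcp_rot: [[-0.713, 0.701, -0.002], [0.701, 0.713, -0.0], [0.001, -0.001, -1.0]]
contact_force: [0.2, 0.6, 0.1]
opening: 0.508
gripper_force: 0.0
```

Request:
apply_moves(fingers=[0.5,0.5,0.5,0.5,0.5,0.5,0.5], travel=[[-4.5,-39.2,-4.4],[-4.5,-39.2,-4.4],[-4.5,-39.2,-4.4],[-4.5,-39.2,-4.4],[0,0,0],[0,0,0],[0,0,0]], angular=[[0,0,4.9],[0,0,4.9],[0,0,4.9],[0,0,4.9],[0,0,0],[0,0,0],[0,0,0]])

```text
t: 24.28
position: [0.4923, -0.1178, 0.3067]
tcp_rot: [[-0.904, 0.427, -0.002], [0.427, 0.904, 0.001], [0.002, -0.0, -1.0]]
contact_force: [-0.4, -0.3, -0.3]
opening: 0.503
gripper_force: 0.0
```

Run:
```python
from h import *
s=state(); X,p=cloud("wrist"); np.savez("pics/w6.npz",X=X,p=p); cv2.imwrite("pics/w6.png",p[:,:,::-1]); R=s["tcp_rot"]; print(s["t"],s["position"],"tool x ang",np.degrees(np.arctan2(R[1,0],R[0,0])),s["joint_pos"],s["opening"])
z=np.nan_to_num(X[...,2])-.002; r=np.hypot(X[...,0]-.493,X[...,1]+.118)
for h in(.116,.076):
    m=(r<.06)&(abs(z-h)<.003); k,l,st,c=cv2.connectedComponentsWithStats(m.astype(np.uint8)); i=1+np.argmax(st[1:,4]); q=X[m]
    print(h,len(q),np.median(q[:,2]),cv2.minAreaRect((q[:,:2]*1000).astype(np.float32)),cv2.minEnclosingCircle((q[:,:2]*1000).astype(np.float32)))
bowl(X)
```

```text
24.2833 [ 0.49231529 -0.11775644  0.30674192] tool x ang 154.69967138456207 [-1.60942838e+01 -1.29581845e+00  1.18428654e+02  9.75168873e-03
  6.29683104e+01 -8.07984016e+01] 0.5028897790608278
0.116 1197 0.11833358567437272 ((492.6333923339844, -118.320068359375), (15.974871635437012, 70.90103149414062), 65.95140075683594) ((492.3916320800781, -119.19331359863281), 35.84664535522461)
0.076 2774 0.07856399697582475 ((491.8891906738281, -118.39474487304688), (74.57527160644531, 73.17311096191406), 64.68970489501953) ((492.7875671386719, -118.36911010742188), 38.012691497802734)
rim 2195 [0.5443 0.0588] 0.0752 z 0.1052
437 [488. 106.] world [512.8 102.5] R 13.2 zmax 0.095 polar 54.0 126.0
428 [425. 118.] world [497.3  36.2] R 13.9 zmax 0.097 polar 52.2 -154.0
369 [508. 153.] world [568.5 107.3] R 12.1 zmax 0.092 polar 54.2 64.0
334 [409. 162.] world [532.1   5.7] R 12.7 zmax 0.093 polar 54.4 -103.0
376 [448. 203.] world [590.7  30. ] R 13.6 zmax 0.095 polar 54.6 -32.0
floor z 0.0656
```

View pics/w6.png

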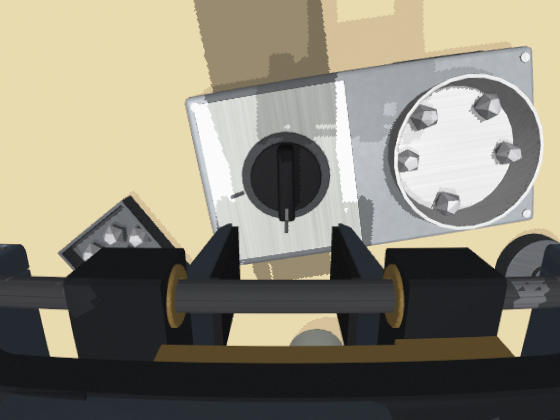

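Wrist view: knob bar at (287,180) aligned with the jaws, all five lumps in the bowl. Knob axis measured (492.6, −118.3); descend.

Request:
apply_moves(fingers=[0.5,0.5,0.5,0.5,0.5,0.5,0.5,0.5], travel=[[0.3,-0.5,-25],[0,0,-38],[0,0,-38],[0,0,-38],[0,0,-30],[0,0,-20],[0,0,-10],[0,0,-5]], angular=[[0,0,0.6],[0,0,0],[0,0,0],[0,0,0],[0,0,0],[0,0,0],[0,0,0],[0,0,0]])

```text
t: 25.0
position: [0.4926, -0.1173, 0.1023]
tcp_rot: [[-0.91, 0.415, -0.002], [0.415, 0.91, 0.001], [0.002, -0.0, -1.0]]
contact_force: [-1.2, 0.1, 0.5]
opening: 0.499
gripper_force: 0.0
```

Request:
apply_moves(fingers=[0.3,0.2,0.1,0.1,0.1,0.1,0.1,0.1], travel=[[0,0,0],[0,0,0],[0,0,0],[0,0,0],[0,0,0],[0,0,0],[0,0,0],[0,0,0]], angular=[[0,0,0],[0,0,0],[0,0,0],[0,0,0],[0,0,0],[0,0,0],[0,0,0],[0,0,0]])

```text
t: 25.67
position: [0.4942, -0.1179, 0.1047]
tcp_rot: [[-0.909, 0.417, 0.002], [0.417, 0.909, 0.001], [-0.002, 0.002, -1.0]]
contact_force: [4.6, 12.9, 5.1]
opening: 0.17
gripper_force: 30.0
```

Request:
apply_moves(fingers=[0.1,0.1,0.1,0.1,0.1,0.1,0.1,0.1], travel=[[0.3,0.8,0],[0,0,0],[0,0,0],[0,0,0],[0,0,0],[0,0,0],[0,0,0],[0,0,0]], angular=[[0,0,0],[0,0,-2],[0,0,-4],[0,0,-4],[0,0,-4],[0,0,-4],[0,0,-4],[0,0,-4]])

```text
t: 26.33
position: [0.4941, -0.118, 0.1047]
tcp_rot: [[-0.632, 0.775, 0.001], [0.775, 0.632, -0.0], [-0.001, 0.001, -1.0]]
contact_force: [-0.0, -0.0, 8.2]
opening: 0.178
gripper_force: 30.0
```

Request:
apply_moves(fingers=[0.1,0.1,0.1,0.1,0.1,0.1,0.1,0.1], travel=[[0,0,0],[0,0,0],[0,0,0],[0,0,0],[0,0,0],[0,0,0],[0,0,0],[0,0,0]], angular=[[0,0,-4.5],[0,0,-4.5],[0,0,-4.5],[0,0,-4.5],[0,0,-4.5],[0,0,-4.5],[0,0,-4.5],[0,0,-4.5]])

```text
t: 27.0
position: [0.4938, -0.1181, 0.1047]
tcp_rot: [[-0.056, 0.998, 0.001], [0.998, 0.056, -0.0], [-0.001, 0.001, -1.0]]
contact_force: [-3.4, -1.0, 10.3]
opening: 0.176
gripper_force: 30.0
```

Request:
apply_moves(fingers=[0.1,0.1,0.1,0.1], travel=[[0,0,0],[0,0,0],[0,0,0],[0,0,0]], angular=[[0,0,-3],[0,0,0],[0,0,0],[0,0,0]])

```text
t: 27.33
position: [0.4938, -0.118, 0.1047]
tcp_rot: [[-0.007, 1.0, 0.001], [1.0, 0.007, -0.0], [-0.0, 0.001, -1.0]]
contact_force: [-3.5, -1.6, 10.4]
opening: 0.173
gripper_force: 30.0
```

Run:
```python
from h import *
s=state(); R=s["tcp_rot"]; print(s["t"],s["position"],"tool x ang",np.degrees(np.arctan2(R[1,0],R[0,0])),s["moment"],s["contact_force"])
```

```text
27.3333 [ 0.49376854 -0.11804691  0.10466785] tool x ang 90.40315602068912 [-0.4598471   0.82581452 -0.14176454] [-3.50830282 -1.58251484 10.42067404]
```

Knob at about 73° (1.28 rad), past the peak. Release and check.

Request:
apply_moves(fingers=[0.3,0.4,0.5,0.6,0.6,0.6,0.6,0.6], travel=[[0,0,0],[0,0,0],[0,0,0],[0,0,0],[0,0,0],[0,0,0],[0,0,10],[0,0,20]], angular=[[0,0,0],[0,0,0],[0,0,0],[0,0,0],[0,0,0],[0,0,0],[0,0,0],[0,0,0]])

```text
t: 28.0
position: [0.4921, -0.1174, 0.1327]
tcp_rot: [[-0.007, 1.0, -0.003], [1.0, 0.007, 0.001], [0.001, -0.003, -1.0]]
contact_force: [-0.3, 0.6, 0.7]
opening: 0.596
gripper_force: 0.0
```

Request:
apply_moves(fingers=[0.6,0.6,0.6,0.6,0.6,0.6,0.6,0.6], travel=[[0,0,35],[0,0,40],[0,0,40],[0,0,40],[0,0,20],[0,0,0],[0,0,0],[0,0,0]], angular=[[0,0,0],[0,0,0],[0,0,0],[0,0,0],[0,0,0],[0,0,0],[0,0,0],[0,0,0]])

```text
t: 28.67
position: [0.4928, -0.1176, 0.308]
tcp_rot: [[-0.007, 1.0, -0.001], [1.0, 0.007, 0.0], [0.0, -0.001, -1.0]]
contact_force: [-0.1, -0.4, -0.1]
opening: 0.597
gripper_force: 0.0
```

Run:
```python
from h import *
s=state(); X,p=cloud("wrist"); print(s["t"],s["position"],s["contact_force"])
z=np.nan_to_num(X[...,2])-.002; r=np.hypot(X[...,0]-.493,X[...,1]+.118)
q=X[(r<.06)&(abs(z-.116)<.003)]; b=cv2.minAreaRect((q[:,:2]*1000).astype(np.float32)); print("bar",len(q),b)
bowl(X)
p,d=vision.snapshot("side"); Y,_=cloud("side",d); a=Y[(np.hypot(Y[...,0]-.546,Y[...,1]-.354)<.03)&(Y[...,2]>.15)]; print("handle",len(a),a.mean(0),a.max(0))
cv2.imwrite("pics/s7.png",p[:,:,::-1])
```

```text
28.6667 [ 0.49281719 -0.11755269  0.30797813] [-0.10465645 -0.43329837 -0.12671161]
bar 1198 ((493.0756530761719, -117.93881225585938), (71.63904571533203, 15.993134498596191), 87.69742584228516)
rim 1112 [0.5445 0.0587] 0.0749 z 0.1054
525 [290.  19.] world [496.3  36.1] R 13.7 zmax 0.097 polar 53.2 -155.0
457 [389.  29.] world [591.4  29.3] R 12.9 zmax 0.095 polar 55.4 -32.0
417 [326.  53.] world [532.7   5.4] R 12.6 zmax 0.093 polar 54.6 -103.0
floor z 0.0656
handle 238 [0.54635048 0.36087478 0.17294273] [0.55985882 0.37502946 0.18113865]
```

View pics/s7.png

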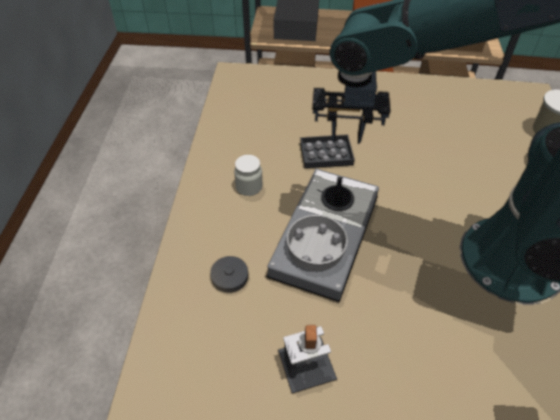

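Side view: the bar is in the notch at about 76° (1.33 rad), the stirrer hangs in the fork at (311,340), the lumps are in the bowl, and the tray, jar and disc are at their first pixels.

```bash
python3 -c "
from bench import bot; print(bot.hand_in())"
```

```text
the job is handed in; nothing more can be done
None
```

The job is handed in at about 29 s: all five lumps were moved at least 20 mm with none spilt, the stirrer hangs upright in the fork, and the knob sits in its notch at about 1.33 rad with the tray, jar and disc untouched.

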